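# Hold back the belt tensioner of a polishing spindle

## Robot

A 6-joint arm with a two-finger parallel gripper is mounted at the origin on the work surface. World frame = base frame: x ahead of the robot, y to its left, z up, the work surface at z = 0. Lengths are in m, angles in rad, forces in N, time in s.
With the tool pointing down it reaches from about 0.425 to 0.95 m from the base axis. Payload 3.5 kg.
Tool frame: the origin (TCP) lies midway between the tips of the shut fingers; the grasp point (between the pads) lies 19 mm behind it; z points along the fingers, y is the line along which they close (so a half turn about z gives the same grasp; the last joint's range is limited). The gripper opens to 85 mm and grips with 20 to 120 N. Pads are 22 mm wide; open, the fingers measure 114 mm over their backs; the gripper's body (76 mm by 85 mm) begins 54 mm behind the grasp point. The pads swing forward as they close: fully open they stand 13 mm farther back than shut.
Start: joints at [1.11, 0.286, 1.577, -0, 1.279, -0.15], TCP at [0.206, 0.643, 0.231] pointing down, gripper open.
Joint ranges: [-2.77, 2.77], [-0.9, 2.22], [0.21, 2.48], [-1.53, 4.67], [0.24, 2.81], [-2.84, 2.84]. Speed limits (rad/s): [2.79, 2.79, 3.14, 3.14, 3.14, 3.14].

## Interface

Orientations are given as a unit quaternion [x, y, z, w].
In Python, from plant import get_state, read_camera, ctrl gives the robot as it stands.
- The arm moves only by the shell command python3 -m crank 'ROWS' [FORCE]. ROWS is JSON, a list of rows, each a list of 3 entries, a list of its own where there are three numbers: the shift along the tool's x, y, z in mm, then the turn about the tool's z in degrees, then the closure in counts, from 0 (fully open) to 255 (shut). In form: [[[tx, ty, tz], yaw, claw], ...]. A call has 1 to 10 rows; each row is the pose to reach, as a shift and turn from the pose commanded when the call began, along the tool's axes at that moment; what a row does not reach only later rows make up. A row lasts 1/10 s, in which the tool goes at most 50 mm and 8.59 degrees, less where a joint would pass 70% of its speed; a pose out of reach is approached as far as the arm can. A call with a gripper value outside its range is refused whole. The fingers move at their own pace and stop on an object; FORCE is the grip in N (left out, the last holds). Time passes only in rows, so rows that repeat a pose let the fingers close. It gives the time, the measured TCP pose, the force, the opening and the grip force at its end, in the units of the state.
- get_state(): the state, without advancing time (a new reading comes with each control period).
- read_camera(name): name is "scene" or "top" or "wrist"; returns a dict with "frame" (480x640x3 uint8, blue, green, red), "range_z" (480x640 float32, m along the optical axis (not along the pixel's ray), 0 where there is no reading), "vfov" (degrees; the focal length in pixels is half the picture's height over the tangent of half this angle, whatever the lens; pixels are square), "cx", "cy" (the principal point, pixels), "origin" and "orientation" of the camera in the world. Camera axes: x right, y down, z forward; pixel columns grow to the right and rows downward; lengths in m; the calibration is good to about 2 mm. A picture is of the moment at which its call begins.
- ctrl.sign_off(): hands the job in; it is judged then, once.
The state is a dict: "time": time; "qpos": joint angles; "dq": joint speeds; "joint_efforts": joint torques, N m; "eef_pos": TCP position; "tcp_rot": TCP orientation; "contact_force": force on the tool from outside, world axes, zero at the start; "wrist_torque": the same for the moment, N m; "opening": opening from 0.0 (shut) to 1.0 (fully open); "finger_force": force on a finger pad.
Only numpy, scipy, OpenCV 4.12 (cv2) and the standard library are available. Lean on these libraries where they do the work, as an engineer would, in place of code of your own. Each camera call takes 0.05 s, during which the arm holds its last target. There are 200 camera calls.

## Task

I want to fit a new belt in the drive box of the polishing spindle. Swing its clear guard lid fully open by the bar so that it rests on its stop, then, with the gripper's fingers, push the upright post of the sprung tensioner arm back towards the lid hinge until the arm is well past its ratchet click, and hold it there: the click does not lock, so finish with the fingers still on the post and the arm compressed. Leave the other things on the bench where they are.

Things in the scene. Friction and masses are not known exactly. Their poses are not given: they have to be found in the camera images.
- housing: Open grey steel drive box, fixed: 160 (x) by 300 (y) by 90 mm high, walls and floor 4 mm. Origin: centre of its underside; its x axis points from the front (bar side) to the hinge side, y along its length. Two fixed pulleys in it, near its y ends, reach 50 mm above the bench; the tensioner is between them.
- lid_hinge (a point): Middle of the lid's hinge axis, on the box's far top edge, 80 mm from the box's centre along box +x and 90 mm above the bench. The hinge axis runs along the box's y.
- lid (a joint): Lid angle in rad: 0 shut, 1.75 fully open on its stop (leaning back a little past upright). It falls shut if let go below about 1.5 and falls onto its stop if let go above about 1.6. The lid is a clear plastic panel in a steel frame, 160 by 300 by 7 mm, 0.2 to 0.5 kg.
- lid_bar (a point): Centre of the lid's pull bar: a round dark steel bar 12 mm thick and 110 mm long, parallel to the hinge, 46 mm out from the lid's free edge in the plane of the lid (bent back to the lid at both ends), 206 mm from the hinge axis. With the lid shut it overhangs the front of the box, 94 mm above the bench, with free air below it.
- tensioner_pivot (a point): A point on the vertical pivot axis of the tensioner arm, 80 mm above the bench, as high as the top of the post (the pivot itself is lower).
- tensioner_arm: Level steel arm on a vertical pivot in the box, with the post that the fingers push standing at its free end, 85 mm from the pivot: plain steel, 18 mm in diameter from 44 to 80 mm above the bench, above a black roller 28 mm wide from 26 to 44 mm. Origin: on the pivot axis, 4 mm above the bench; for the post see post_top.
- post_top (a point): Centre of the post's top, 80 mm above the bench.
- tensioner (a joint): Tensioner arm angle in rad, counter-clockwise from above: 0 at rest (sprung), 0.8 at its end stop. The arm runs from the pivot towards box -y; pushing the post towards box +x (the hinge) raises the angle. The push needed grows from 3 N at rest to 7.6 N at the stop, 1 to 2 N more at the click (0.36 to 0.54, a sprung pawl jumps a tooth). From 0.56 on it is past the click. It springs back if let go.
- screwdriver: Bystander: screwdriver with a wooden handle, 160 mm long, lying in front of the box. Origin about the middle of its length.
- bench_block: Bystander: steel block 60 by 60 by 22 mm near the front corner of the box. Origin: centre of its underside.
- charcoal_block: Bystander: black block 120 by 70 by 30 mm beside the +y end of the box. Origin: centre of its underside.
- shot_tray: Bystander: shallow black tray 75 by 75 by 18 mm beside the +y end of the box. Origin: centre of its underside.
- ceramic_cover: Bystander: white round pot cover with a knob, 94 mm wide, 38 mm high, beside the -y end of the box. Origin: centre of its underside.
- flux_jar: Bystander: closed glass jar 56 mm wide, 75 mm high, beside the -y end of the box. Origin: centre of its underside.

How it is judged:
On the way, in this order (a step that is already met when the one before it is completed fails the run):
1. the lid is open and rests on its stop (value of joint lid above 1.69 rad), for 0.2 s.
2. the fingers have pushed the tensioner arm past its click (value of joint lid above 1.69 rad and value of joint tensioner above 0.56 rad and contact force between the fingers and tensioner_arm above 1.5 N), for 0.3 s.
At the end, for the whole second after the job is handed in: The lid is open on its stop (beyond 1.69 of 1.75 rad), and the tensioner arm is still past its click (beyond 0.56 rad; end stop at 0.8), at rest, held there by the gripper's fingers pressing on the tensioner arm or its post (more than 1.5 N). The bystanders have not been moved more than 30 mm (all of step 2 and velocity of joint tensioner between -0.1 and 0.1 rad/s); the arm keeps its last pose, push and grip.
It fails at once if another thing on the bench is moved more than 30 mm (distance of any of screwdriver, bench_block, charcoal_block, shot_tray, ceramic_cover, flux_jar from where it was at the start of the episode above 0.03 m).
It also fails if it takes over 58 s, if anything falls off the work surface, if the arm or the gripper's body presses on something with over 40 N, if the wrist force passes 120 N, or if a joint passes its speed limit or range.

## Working session

There is one attempt and no reset: what is moved stays moved. The work goes in short steps, Python scripts to look and compute and a shell command to move; the robot and the scene stay as the last step left them, time stands still between calls to the robot, and variables do not carry over. Pictures are saved under pics/ and viewed, at most 10 in all, crops included, and the job is handed in when it is done.

```bash
mkdir -p pics; ls
cat > h.py <<'E'
import numpy as np, cv2
from plant import get_state, read_camera, ctrl
from scipy.spatial.transform import Rotation as R
def cam(n,f=None):
    c=read_camera(n); 
    if f: cv2.imwrite('pics/'+f,c['frame']); np.savez('pics/'+f[:-4]+'.npz',**{k:np.array(v) for k,v in c.items()})
    return c
def cloud(c):
    h,w=c['range_z'].shape; f=h/2/np.tan(np.radians(float(c['vfov']))/2)
    u,v=np.meshgrid(np.arange(w),np.arange(h)); z=c['range_z']
    p=np.stack([(u-c['cx'])/f*z,(v-c['cy'])/f*z,z],-1)
    o=np.array(c['orientation']); M=o if o.shape==(3,3) else R.from_quat(o).as_matrix()
    return p@M.T+c['origin']
E
python3 - <<'E'
from h import *
for n in('top','scene'):
    c=cam(n,n+'1.png'); print(n,c['vfov'],c['cx'],c['cy'],c['origin'],c['orientation'])
s=get_state(); print(s)
E
```

```text
pics
top 47.447622745692954 323.6193128467189 239.88521268800224 [0.41224023 0.05044227 1.10621565] [-0.69743116  0.71295042 -0.05425506  0.04845475]
scene 49.48907664953648 322.9426992223032 235.57180655556522 [0.96178532 0.43583626 0.81277243] [ 0.36340751  0.87706167 -0.291294   -0.1176674 ]
{'time': 0.1, 'qpos': array([ 1.11000143e+00,  2.87133943e-01,  1.57802274e+00, -2.71027784e-05,
        1.27859151e+00, -1.49994281e-01]), 'dq': array([-0.00098373, -0.00149728, -0.0022015 ,  0.00035428, -0.00081667,
       -0.00021113]), 'joint_efforts': array([ 3.70648168e-04, -4.07293868e+01, -2.93699509e+01, -1.39228828e-04,
        3.42576393e-03, -1.05761586e-05]), 'eef_pos': array([0.20613862, 0.64213467, 0.23005183]), 'tcp_rot': array([ 1.54771635e-01,  9.87949685e-01, -1.03180379e-03, -3.11681205e-04]), 'contact_force': array([0.15550612, 0.07232845, 0.84441207]), 'wrist_torque': array([-0.03187151,  0.02772814,  0.02079948]), 'finger_force': 0.0, 'opening': 0.998756036519483}
```

View pics/top1.png

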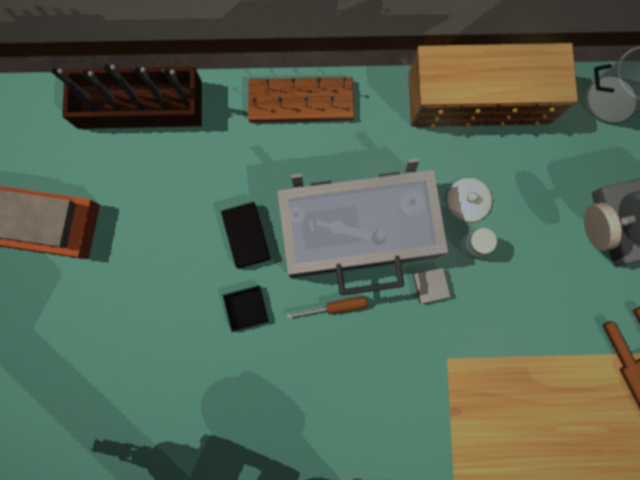

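View pics/scene1.png

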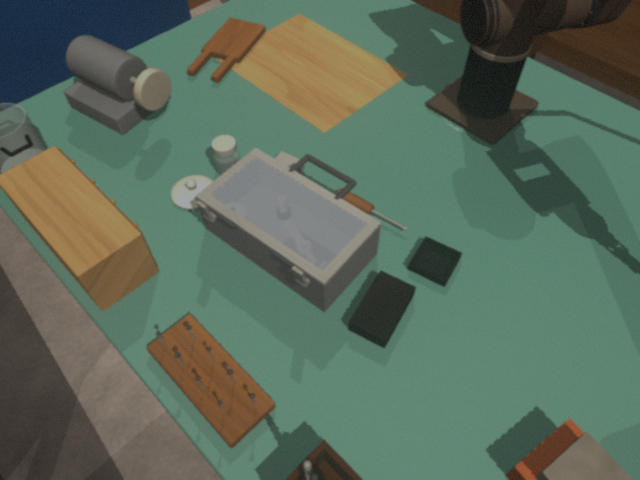

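The top view shows the box with corners at about (279,188), (436,172), (446,262) and (288,273). The bar is at (371,288), the post at about (379,237) and the tensioner pivot near (322,225). The bystanders match the list.

Run:
```python
from h import *
c=dict(np.load('pics/top1.npz')); P=cloud(c)
for u,v in [(371,288),(340,265),(400,262),(379,237),(322,225),(297,181),(412,165),(432,285),(247,308),(347,306),(482,241)]: print((u,v),P[v,u].round(3))
roi=np.zeros(P.shape[:2],bool); roi[160:300,270:455]=1
m=roi&(P[...,2]>.08)&(P[...,2]<.105)
import numpy as np
q=P[m]; print(len(q))
f=240/np.tan(np.radians(float(c['vfov']))/2)
# corners by colour: rays at z=.094
o=R.from_quat(c['orientation'])
def ray(u,v,z):
    d=o.apply([(u-c['cx'])/f,(v-c['cy'])/f,1]); return c['origin']+d*(z-c['origin'][2])/d[2]
C=[ray(u,v,.094) for u,v in [(279,188),(436,172),(446,262),(288,273)]]
print(np.round(C,3),np.mean(C,0).round(3))
m2=m.copy(); 
r=cv2.minAreaRect(q[:,:2].astype(np.float32)*1000);print(r)
b=m.copy();b[:278]=0; print('bar',np.median(P[b],0), ray(371,288,.1))
pb=P[b];print(pb.min(0),pb.max(0))
print('post',ray(379,236,.08),'piv',ray(322,225,.04))
im=cv2.resize(c['frame'][150:330,220:480],None,fx=3,fy=3,interpolation=3);cv2.imwrite('pics/crop1.png',im)
```

```text
(371, 288) [ 0.468 -0.045  0.1  ]
(340, 265) [0.512 0.011 0.1  ]
(400, 262) [ 0.515 -0.1    0.097]
(379, 237) [ 0.563 -0.063  0.101]
(322, 225) [0.588 0.043 0.096]
(297, 181) [0.673 0.088 0.102]
(412, 165) [ 0.698 -0.13   0.105]
(432, 285) [ 0.476 -0.173  0.024]
(247, 308) [0.439 0.195 0.01 ]
(347, 306) [ 0.438 -0.003  0.025]
(482, 241) [ 0.554 -0.261  0.078]
14454
[[ 0.662  0.123  0.094]
 [ 0.687 -0.177  0.094]
 [ 0.514 -0.187  0.094]
 [ 0.5    0.108  0.094]] [ 0.59  -0.033  0.094]
((577.4840698242188, -33.326568603515625), (228.8018035888672, 300.3231506347656), 6.492613792419434)
bar [ 0.47091996 -0.037438    0.09944988] [ 0.46816264 -0.04462618  0.1       ]
[ 0.45838823 -0.1050217   0.09231914] [0.48811189 0.0173824  0.10427855]
post [ 0.56759572 -0.06520215  0.08      ] piv [0.59811276 0.04244616 0.04      ]
```

View pics/crop1.png

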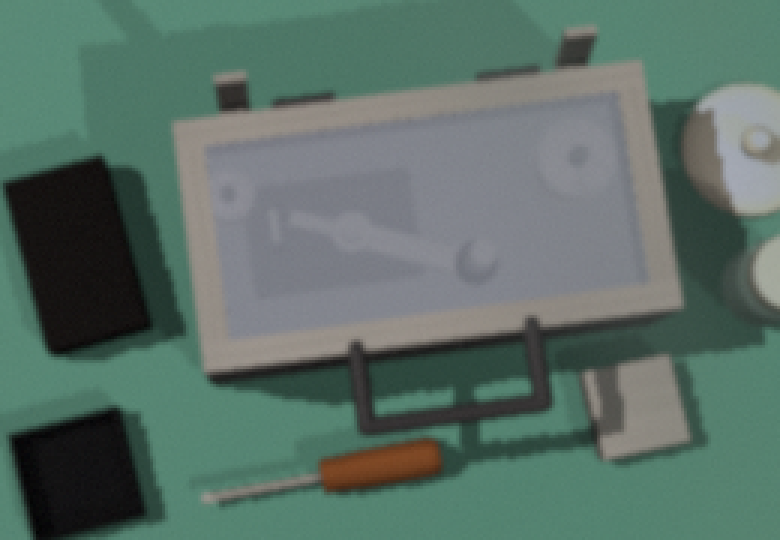

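```bash
cat >> h.py <<'E'
def to(p,ang=None):
    s=get_state(); r=R.from_quat(s['tcp_rot']); M=r.as_matrix()
    d=(M.T@(np.array(p)-s['eef_pos'])*1000).round(1)
    a=np.degrees(np.arctan2(M[1,1],M[0,1])); print('t',s['time'],'pos',s['eef_pos'].round(4),'shift',d,'yang',a.round(1),'yaw',None if ang is None else round(a-ang,1),'F',s['contact_force'].round(1),'op',round(s['opening'],3),'q',s['qpos'].round(2))
E
python3 -m crank '[[[-384,-236,-20],66,0],[[-384,-236,-20],66,0],[[-384,-236,-20],66,0],[[-384,-236,-20],66,0],[[-384,-236,-20],66,0],[[-384,-236,-20],66,0],[[-384,-236,-20],66,0],[[-384,-236,-20],66,0],[[-384,-236,-20],66,0],[[-384,-236,-20],66,0]]' 40
python3 -c "
from h import *
to([.469,-.045,.20],6.5)"
```

```text
time: 1.1
eef_pos: [0.5031, 0.2962, 0.2512]
tcp_rot: [0.67, 0.742, -0.0, 0.001]
contact_force: [0.3, -0.2, -0.6]
opening: 1.001
finger_force: 0.0
t 1.1 pos [0.5031 0.2962 0.2512] shift [-335.9  -68.5   51.7] yang 5.8 yaw -0.7 F [ 0.3 -0.2 -0.6] op 1.001 q [ 0.36  0.07  1.79 -0.    1.28  0.26]
```

```bash
python3 -m crank '[[[-336,-68,50],-1,140],[[-336,-68,50],-1,140],[[-336,-68,50],-1,140],[[-336,-68,50],-1,140],[[-336,-68,50],-1,140],[[-336,-68,50],-1,140],[[-336,-68,50],-1,140],[[-336,-68,50],-1,140],[[-336,-68,50],-1,140],[[-336,-68,50],-1,140]]'
python3 -c "
from h import *
c=cam('wrist','w1.png')
to([.469,-.045,.075],6.5)"
```

```text
time: 2.1
eef_pos: [0.4684, -0.0397, 0.2013]
tcp_rot: [0.661, 0.75, 0.0, -0.0]
contact_force: [0.8, 0.1, 0.6]
opening: 0.453
finger_force: 0.0
t 2.15 pos [ 0.4686 -0.0394  0.2014] shift [ -5.6  -0.3 126.4] yang 7.3 yaw 0.8 F [-0.8 -0.1  0.8] op 0.454 q [-0.3  -0.15  2.09  0.    1.2  -0.43]
```

View pics/w1.png

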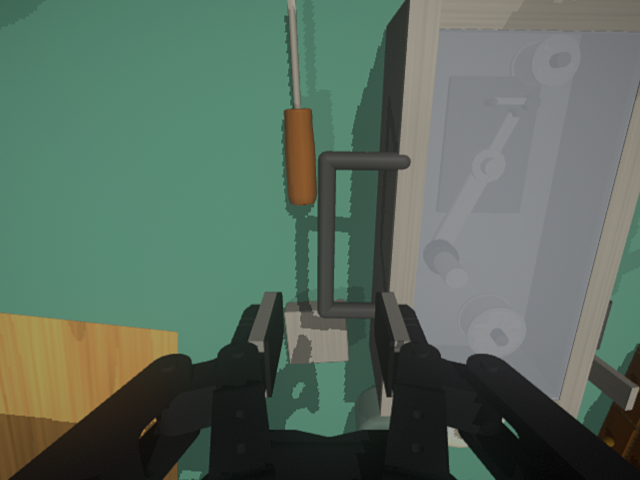

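The wrist view shows the bar at x≈326, running from y 155 to 315. It lies between the open fingers (x 268–400) and is parallel to the pads. I'll check it with depth.

```bash
python3 -c "
from h import *
c=dict(np.load('pics/w1.npz')); P=cloud(c)
for u,v in [(326,170),(326,235),(327,300),(520,60),(570,380),(565,57),(488,165),(438,250)]: print(u,v,P[v,u].round(4))
o=R.from_quat(c['orientation']);f=240/np.tan(np.radians(float(c['vfov']))/2)
def ray(u,v,z):
    d=o.apply([(u-c['cx'])/f,(v-c['cy'])/f,1]); return (c['origin']+d*(z-c['origin'][2])/d[2]).round(4)
print('post',ray(441,250,.08),ray(456,275,.03)); print('pivot',ray(488,165,.04))
"
```

```text
326 170 [0.4617 0.0025 0.1009]
326 235 [ 0.4671 -0.0413  0.1002]
327 300 [ 0.4738 -0.0893  0.1016]
520 60 [0.5679 0.0811 0.0975]
570 380 [ 0.6709 -0.1365  0.0986]
565 57 [0.594  0.0861 0.0972]
488 165 [0.5654 0.0182 0.0963]
438 250 [ 0.5453 -0.043   0.0984]
post [ 0.554 -0.049  0.08 ] [ 0.5907 -0.0881  0.03  ]
pivot [0.5897 0.0129 0.04  ]
```

```bash
python3 -m crank '[[[-5,-1,50],0,140],[[-5,-1,100],0,140],[[-5,-1,126],0,140],[[-5,-1,126],0,140],[[-5,-1,126],0,255],[[-5,-1,126],0,255],[[-5,-1,126],0,255],[[-5,-1,126],0,255],[[-5,-1,126],0,255]]' 40
python3 - <<'E'
from h import *
to([.469,-.045,.075])
s=get_state();r=R.from_quat(s['tcp_rot']).as_matrix()
p0=s['eef_pos'];c,sn=np.cos(np.radians(7)),np.sin(np.radians(7))
for th in np.arange(.1,1.76,.1):
    # bar rel hinge: (-206,+4) rotated
    x=-.206*np.cos(th)+.004*np.sin(th)+.206; z=.206*np.sin(th)+.004*np.cos(th)-.004
    print(round(th,2),(r.T@np.array([x*c,x*sn,z])*1000).round(0))
E
```

```text
time: 3.05
eef_pos: [0.4672, -0.0458, 0.0773]
tcp_rot: [0.661, 0.75, -0.001, -0.001]
contact_force: [-6.4, -0.2, 3.3]
opening: 0.123
finger_force: 38.9
t 3.05 pos [ 0.4672 -0.0458  0.0773] shift [0.5 1.9 2.2] yang 7.2 yaw None F [-6.4 -0.2  3.3] op 0.123 q [-0.31  0.02  2.18 -0.    0.94 -0.44]
0.1 [ -0.   1. -21.]
0.2 [ -0.   5. -41.]
0.3 [ -0.  10. -61.]
0.4 [ -0.  18. -80.]
0.5 [ -0.  27. -98.]
0.6 [  -0.   38. -116.]
0.7 [  -0.   51. -132.]
0.8 [  -0.   65. -147.]
0.9 [  -0.   81. -160.]
1.0 [  -0.   98. -172.]
1.1 [  -0.  116. -182.]
1.2 [  -1.  134. -190.]
1.3 [  -1.  154. -196.]
1.4 [  -1.  174. -200.]
1.5 [  -1.  195. -202.]
1.6 [  -1.  215. -202.]
1.7 [  -1.  236. -201.]
```

```bash
python3 -m crank '[[[0,0,-10],0,255],[[0,1,-21],0,255],[[0,3,-31],0,255],[[0,5,-41],0,255],[[0,7,-51],0,255],[[0,10,-61],0,255],[[0,14,-71],0,255],[[0,18,-80],0,255],[[0,22,-89],0,255],[[0,27,-98],0,255]]'
```

```text
time: 4.05
eef_pos: [0.492, -0.0429, 0.1748]
tcp_rot: [0.661, 0.75, -0.004, -0.003]
contact_force: [-11.3, -1.9, 3.6]
opening: 0.121
finger_force: 38.9
```

```bash
python3 -m crank '[[[0,3,-9],0,255],[[0,9,-18],0,255],[[0,15,-26],0,255],[[0,22,-34],0,255],[[0,29,-42],0,255],[[0,36,-49],0,255],[[0,44,-56],0,255],[[0,52,-62],0,255],[[0,60,-69],0,255],[[0,69,-74],0,255]]'
```

```text
time: 5.05
eef_pos: [0.5636, -0.0349, 0.2533]
tcp_rot: [0.661, 0.75, -0.001, 0.002]
contact_force: [-9.7, -2.1, 11.7]
opening: 0.125
finger_force: 40.2
```

```bash
python3 -m crank '[[[0,6,-8],0,255],[[0,14,-14],0,255],[[0,24,-19],0,255],[[0,34,-23],0,255],[[0,44,-27],0,255],[[0,54,-30],0,255],[[0,64,-33],0,255],[[0,74,-35],0,255],[[0,84,-36],0,255],[[0,94,-36],0,255]]'
```

```text
time: 6.05
eef_pos: [0.6582, -0.0239, 0.2865]
tcp_rot: [0.662, 0.75, -0.0, 0.003]
contact_force: [-0.5, -6.4, 5.2]
opening: 0.122
finger_force: 40.8
```

```bash
python3 -m crank '[[[0,8,0],0,255],[[0,16,0],0,255],[[0,24,0],0,255],[[0,32,1],0,255],[[0,40,2],0,255],[[0,44,3],0,255],[[0,44,3],0,255],[[0,44,3],0,255]]'
python3 -c "
from h import *
cam('scene','s2.png')"
```

```text
time: 6.85
eef_pos: [0.702, -0.0189, 0.2837]
tcp_rot: [0.662, 0.75, -0.0, 0.004]
contact_force: [0.5, -6.0, 1.6]
opening: 0.122
finger_force: 41.7
```

View pics/s2.png

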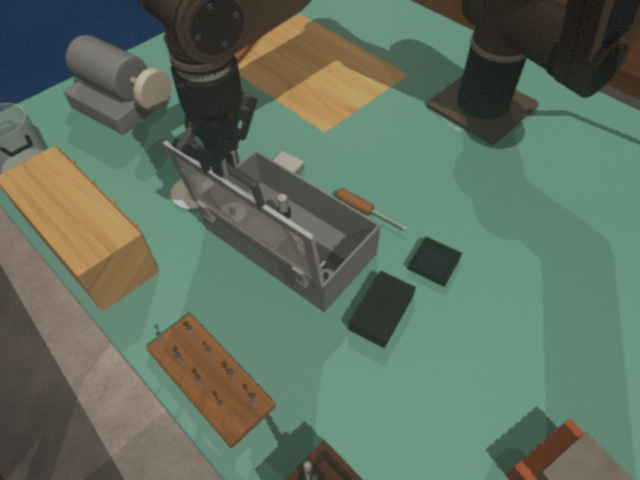

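The scene view shows the lid past upright, with the bar still in the fingers and the bystanders where they were. I'll release it, rise clear and look.

```bash
python3 -m crank '[[[0,0,0],0,140],[[0,0,0],0,140],[[0,0,0],0,140],[[0,0,-15],0,140],[[0,0,-35],0,140],[[0,0,-60],0,140],[[0,0,-60],0,140],[[0,-50,-60],0,200],[[0,-100,-60],0,255],[[0,-100,-60],0,255]]'
python3 - <<'E'
from h import *
cam('top','t3.png'); c=cam('scene','s3.png');P=cloud(c)
to([.53,-.06,.2],7)
roi=(abs(P[...,1]+.02)<.2)&(P[...,0]>.6)&(P[...,0]<.8)&(P[...,2]>.1)&(P[...,2]<.32)
q=P[roi]
for lo in np.arange(.1,.32,.02):
    k=q[(q[:,2]>=lo)&(q[:,2]<lo+.02)]
    if len(k): print(round(lo,2),len(k),np.percentile((k-[.595,-.031,0])@[.9925,.122,0],[10,50,90]).round(3))
a=cv2.imread('pics/t3.png')[150:310,260:460];b=cv2.imread('pics/s3.png')[120:320,150:400]
cv2.imwrite('pics/t3c.png',cv2.resize(np.hstack([cv2.resize(a,(250,200)),b]),None,fx=1.6,fy=1.6))
E
```

```text
time: 7.9
eef_pos: [0.5952, -0.0284, 0.3366]
tcp_rot: [0.662, 0.75, -0.002, -0.004]
contact_force: [0.3, 0.2, 0.2]
opening: -0.001
finger_force: 0.0
t 8.0 pos [ 0.6001 -0.0289  0.3399] shift [-22.1 -73.5 139.9] yang 7.2 yaw 0.2 F [ 1.2  0.4 -0.2] op -0.0 q [-0.22  0.06  1.64  0.    1.44 -0.34]
0.1 656 [0.087 0.089 0.096]
0.12 561 [0.09  0.092 0.094]
0.14 580 [0.094 0.096 0.097]
0.16 599 [0.097 0.099 0.101]
0.18 663 [0.101 0.103 0.105]
0.2 700 [0.104 0.106 0.108]
0.22 694 [0.108 0.11  0.113]
0.24 1060 [0.107 0.111 0.114]
0.26 135 [0.112 0.117 0.12 ]
0.28 696 [0.116 0.121 0.124]
0.3 2 [0.118 0.119 0.119]
```

View pics/t3c.png

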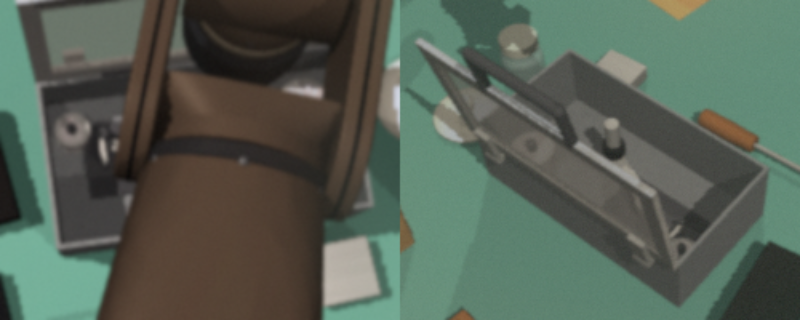

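The lid leans at about 1.745 rad, so it is on its stop. The post top shows in the crop at (612,125), which is about scene pixel (282,197). I'll measure it there.

Run:
```python
from h import *
c=dict(np.load('pics/s3.npz'));P=cloud(c)
q=P[185:230,265:300].reshape(-1,3)
k=q[(q[:,2]>.05)&(q[:,2]<.09)&(q[:,0]<.62)]
print(len(k)); 
for lo in np.arange(.05,.09,.006):
    j=k[(k[:,2]>=lo)&(k[:,2]<lo+.006)]
    if len(j): print(lo.round(3),len(j),j.min(0).round(4),np.median(j,0).round(4),j.max(0).round(4))
t=k[k[:,2]>.076]; print('top',t.mean(0))
f=240/np.tan(np.radians(float(c['vfov']))/2);o=R.from_quat(c['orientation'])
d=o.apply([(282.5-c['cx'])/f,(196.5-c['cy'])/f,1]);print((c['origin']+d*(.08-c['origin'][2])/d[2]).round(4))
```

```text
190
0.05 40 [ 0.5207 -0.1024  0.0501] [ 0.5241 -0.08    0.0528] [ 0.5803 -0.06    0.0557]
0.056 30 [ 0.5205 -0.0946  0.0561] [ 0.5731 -0.0698  0.0589] [ 0.5808 -0.0617  0.0617]
0.062 27 [ 0.5208 -0.0856  0.0623] [ 0.5726 -0.0669  0.0641] [ 0.5802 -0.0614  0.0677]
0.068 25 [ 0.5219 -0.0781  0.0681] [ 0.5755 -0.0655  0.0708] [ 0.5802 -0.062   0.0737]
0.074 40 [ 0.5626 -0.0788  0.0745] [ 0.5727 -0.0684  0.0787] [ 0.5796 -0.0616  0.08  ]
0.08 28 [ 0.564  -0.0787  0.0801] [ 0.5731 -0.0718  0.0806] [ 0.5796 -0.0619  0.0828]
top [ 0.57201425 -0.07004311  0.07967086]
[ 0.5692 -0.0699  0.08  ]
```

```bash
python3 -c "
from h import *
to([.544,-.073,.17],7)"
python3 -m crank '[[[-35,-60,0],90,255],[[-35,-60,80],90,255],[[-35,-60,150],90,255],[[-35,-60,150],90,255],[[-35,-60,150],90,255],[[-35,-60,150],90,255],[[-35,-60,150],90,255],[[-35,-60,150],90,255],[[-35,-60,150],90,255],[[-35,-60,150],90,255]]'
python3 -c "
from h import *
to([.544,-.073,.09],-83)
to([.544,-.073,.052],-83)"
```

```text
t 8.0 pos [ 0.6001 -0.0289  0.3399] shift [-36.8 -61.2 169.9] yang 7.2 yaw 0.2 F [ 1.2  0.4 -0.2] op -0.0 q [-0.22  0.06  1.64  0.    1.44 -0.34]
time: 9.0
eef_pos: [0.5479, -0.0716, 0.1909]
tcp_rot: [0.995, 0.095, 0.001, 0.0]
contact_force: [-0.6, -0.2, 0.1]
opening: 0.003
finger_force: 0.0
t 9.0 pos [ 0.5479 -0.0716  0.1909] shift [ -4.2   0.5 100.9] yang -79.1 yaw 3.9 F [-0.6 -0.2  0.1] op 0.003 q [-0.31  0.05  1.92  0.    1.17  1.07]
t 9.0 pos [ 0.5479 -0.0716  0.1909] shift [ -4.3   0.5 138.9] yang -79.1 yaw 3.9 F [-0.6 -0.2  0.1] op 0.003 q [-0.31  0.05  1.92  0.    1.17  1.07]
```

```bash
python3 -m crank '[[[-4,0,40],4,255],[[-4,0,80],4,255],[[-4,0,100],4,255],[[-4,0,100],4,255]]'
python3 -c "
from h import *
cam('wrist','w4.png')
to([.544,-.073,.052],-83)"
```

```text
time: 9.4
eef_pos: [0.5409, -0.0715, 0.0867]
tcp_rot: [0.998, 0.063, -0.003, -0.001]
contact_force: [0.3, -0.2, 0.5]
opening: -0.001
finger_force: 0.0
t 9.45 pos [ 0.5424 -0.0721  0.0891] shift [ 1.6  1.2 37.1] yang -82.7 yaw 0.3 F [ 0.1 -0.3  0.5] op -0.0 q [-0.32  0.17  1.99  0.    0.98  1.13]
```

View pics/w4.png

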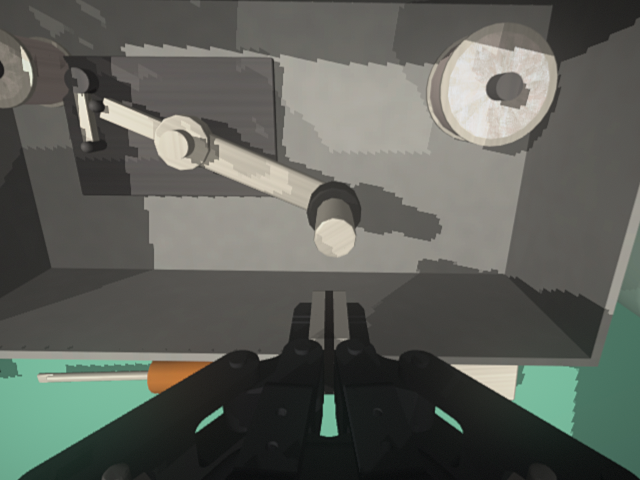

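The wrist view shows the post top at (335,238), directly ahead of the shut fingers (x≈328, y 290–340), with the front wall behind them. I'll lower and then push.

```bash
python3 -m crank '[[[2,0,15],0,255],[[2,0,37],0,255],[[2,0,37],0,255],[[2,0,37],0,255]]'
python3 -c "
from h import *
to([.581,-.0724,.053]);to([.609,-.063,.053])"
```

```text
time: 9.85
eef_pos: [0.5448, -0.0721, 0.054]
tcp_rot: [0.998, 0.063, 0.001, 0.0]
contact_force: [-1.3, 0.4, 0.2]
opening: -0.003
finger_force: 0.0
t 9.85 pos [ 0.5448 -0.0721  0.054 ] shift [35.9  4.9  1. ] yang -82.7 yaw None F [-1.3  0.4  0.2] op -0.003 q [-0.32  0.23  2.    0.    0.91  1.13]
t 9.85 pos [ 0.5448 -0.0721  0.054 ] shift [64.9 -0.9  1.1] yang -82.7 yaw None F [-1.3  0.4  0.2] op -0.003 q [-0.32  0.23  2.    0.    0.91  1.13]
```

```bash
python3 -m crank '[[[4,0,0],0,255],[[8,1,0],0,255],[[12,2,0],0,255],[[16,3,0],0,255],[[20,3,0],0,255],[[24,4,0],0,255],[[28,4,0],0,255],[[32,4,0],0,255],[[36,4,0],0,255],[[36,4,0],0,255]]'
python3 -m crank '[[[4,0,0],0,255],[[8,-1,0],0,255],[[12,-2,0],0,255],[[16,-3,0],0,255],[[20,-4,0],0,255],[[24,-5,0],0,255],[[28,-6,0],0,255],[[28,-6,0],0,255]]'
python3 -c "
from h import *
cam('scene','s5.png');c=cam('wrist','w5.png')
to([.609,-.063,.053])"
```

```text
time: 10.85
eef_pos: [0.5798, -0.0727, 0.0537]
tcp_rot: [0.998, 0.064, -0.001, 0.001]
contact_force: [-4.3, -3.8, 2.7]
opening: 0.0
finger_force: 2.8
time: 11.65
eef_pos: [0.6063, -0.0633, 0.0534]
tcp_rot: [0.998, 0.063, -0.002, 0.001]
contact_force: [-5.9, -4.8, 2.4]
opening: -0.002
finger_force: 3.2
t 11.75 pos [ 0.6061 -0.0633  0.0534] shift [2.9 0.  0.4] yang -82.7 yaw None F [-6.5 -5.6  2.9] op 0.003 q [-0.27  0.35  1.85 -0.    0.94  1.18]
```

View pics/w5.png

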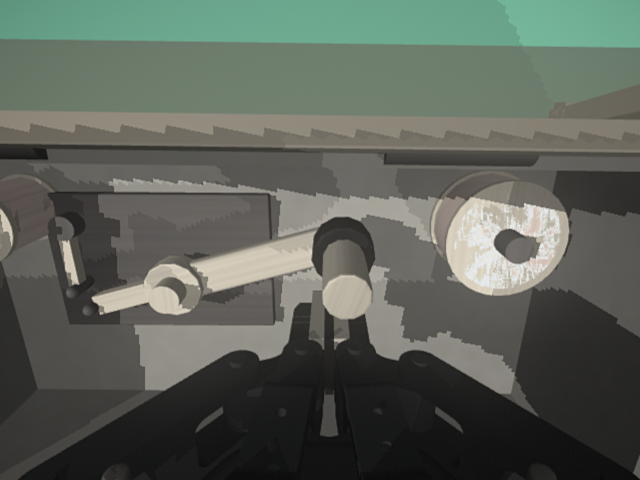

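View pics/s5.png

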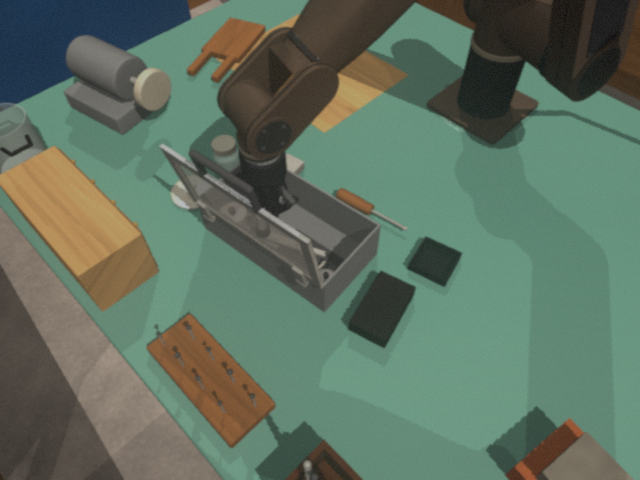

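The post (top at 348,297) now rests against the fingers, and the arm points the other way (hub at 172,287, roller at 344,240). The lid is still on its stop. Next I'll compute the arm angle.

Run:
```python
from h import *
def ray(c,u,v,z):
    f=240/np.tan(np.radians(float(c['vfov']))/2);o=R.from_quat(c['orientation'])
    d=o.apply([(u-c['cx'])/f,(v-c['cy'])/f,1]);return (c['origin']+d*(z-c['origin'][2])/d[2])
A=dict(np.load('pics/w4.npz'));B=dict(np.load('pics/w5.npz'))
pa=ray(A,335,238,.08);pb=ray(B,348,297,.08)
PA=cloud(A)
zh=PA[142,176,2];print('hub z',zh)
ha=ray(A,174,142,zh);hb=ray(B,164,293,zh)
print(pa.round(4),pb.round(4),ha.round(4),hb.round(4))
print('chord',np.linalg.norm(pb-pa),'ang',2*np.arcsin(np.linalg.norm(pb-pa)/2/.085))
t=[np.arctan2(*(p-h)[1::-1]) for p,h in((pa,ha),(pb,hb))];print(t,t[1]-t[0])
to([.609,-.063,.053])
```

```text
hub z 0.04127956973545055
[ 0.5706 -0.0703  0.08  ] [ 0.627  -0.0672  0.08  ] [0.5959 0.011  0.0413] [0.5981 0.011  0.0413]
chord 0.05641174414195501 ang 0.6764936977032822
[np.float64(-1.8723058041635923), np.float64(-1.217308525059146)] 0.6549972791044463
t 11.75 pos [ 0.6061 -0.0633  0.0534] shift [2.9 0.  0.4] yang -82.7 yaw None F [-6.5 -5.6  2.9] op 0.003 q [-0.27  0.35  1.85 -0.    0.94  1.18]
```

The arm is at about 0.66 rad. I'll push 3 mm further for margin, let it settle, check and hand in.

```bash
python3 -m crank '[[[1,1,0],0,255],[[2,1,0],0,255],[[3,1,0],0,255],[[3,1,0],0,255],[[3,1,0],0,255],[[3,1,0],0,255],[[3,1,0],0,255],[[3,1,0],0,255],[[3,1,0],0,255],[[3,1,0],0,255]]'
python3 - <<'E'
from h import *
to([.609,-.063,.053])
c=cam('scene');P=cloud(c);x=((P-[.595,-.031,0])@[.9925,.122,0])
g=lambda lo:np.median(x[(abs(P[...,1]+.02)<.2)&(x>.085)&(x<.13)&(P[...,2]>lo)&(P[...,2]<lo+.02)])
print('lid',np.pi/2+np.arctan((g(.22)-g(.12))/.1))
to([.609,-.063,.053])
E
```

```text
time: 12.75
eef_pos: [0.6085, -0.0627, 0.0534]
tcp_rot: [0.998, 0.063, -0.003, -0.0]
contact_force: [-7.3, -1.9, 3.3]
opening: 0.0
finger_force: 3.7
t 12.75 pos [ 0.6085 -0.0627  0.0534] shift [0.4 0.4 0.4] yang -82.7 yaw None F [-7.3 -1.9  3.3] op 0.0 q [-0.27  0.35  1.84 -0.    0.95  1.18]
lid 1.7536695768235118
t 12.8 pos [ 0.6085 -0.0627  0.0534] shift [0.4 0.4 0.4] yang -82.7 yaw None F [-7.1 -1.6  4.1] op -0.006 q [-0.27  0.35  1.84 -0.    0.95  1.18]
```

```bash
python3 -c "
from plant import ctrl
print(ctrl.sign_off())"
```

```text
the job is handed in; nothing more can be done
None
```

I handed the job in with the lid open on its stop (measured about 1.75 rad) and the shut fingers holding the tensioner post at an estimated 0.69 rad, past the click, with about 7 N of push; in the camera views the other things on the bench stayed put.

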